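# Set out the jeweller's bench for the next piece

## Task

Set out the bench in one row: stand the brass doming cube in the middle of the steel bench block, squared to it, and lay the green wax tablet lined side up on the wooden stand's slope, long way up the slope, in the middle of the width and down against the ledge. Stand the copper-wire spool upright on the table midway between the bench block and the stand, and the orange jar upright on the table beside the bench block's opposite side, the one away from the stand, level with the block's middle and with a gap of 3 cm between jar and block. Leave the blue tablet and the white jar where they are.

Things in the scene. Friction and masses are not known exactly. Their poses are not given: they have to be found in the camera images.
- bench_block: Fixed flat polished-steel bench block, 80 x 80 mm, 20 mm high, on the table. Origin: centre of its underside, at table height; x, y square to its sides, z up. Its y axis runs along the line to the wooden stand, which is on its +y or its -y side, 240 mm away centre to centre; x points roughly away from the robot.
- stand: Fixed light-wood sloping stand, 110 mm deep (x) and 100 mm wide (y) over its foot, about 60 mm high at the back. Origin: centre of the foot's underside, at table height; z up; x points away from the robot, from the low front with the ledge to the high back. This origin is the stand's middle for 'between'.
- rest: The stand's fixed sloping face, 95 mm long up the slope, 100 mm wide, rising at 20 degrees away from the robot. Ledge: dark-wood strip along its whole low edge, 8 mm proud of the face. Origin: on the face at the foot of the ledge's uphill side, mid-width (26 mm above the table, 40 mm in front of the stand's origin). x straight up the slope, y along the ledge, z out of the face.
- doming_block: Loose brass doming cube with dark round hollows on its faces, 40 x 40 x 40 mm, about 0.5 kg. Origin: centre of its underside; x, y square to its sides, z up.
- green_tablet: Loose green hard-wax carving tablet with five thin white lines on its top, 60 (x) x 44 (y) x 10 mm (z), about 50 g. Origin: centre of its underside; z out of the lined face (up at the start).
- spool: Loose upright spool of copper wire with black round ends, 40 mm diameter, 40 mm high, about 0.15 kg. Origin: centre of its underside, z up along its axis.
- orange_jar: Loose closed orange plastic jar, upright, body 44 mm diameter up to 42 mm high, then a lid 39 mm diameter up to 55 mm high; about 0.12 kg. Origin: centre of its underside, z up.
- blue_tablet: Bystander: loose wax tablet of the same shape and size as the green one, but blue (60 x 44 x 10 mm). To be left alone. Origin: centre of its underside.
- white_jar: Bystander: loose jar of the same shape and size as the orange one, but white (44 mm diameter, 55 mm high). To be left alone. Origin: centre of its underside.
Not all that is in view belongs to the job. There is more than one size of the spool; the job needs the smallest.

How it is judged:
By the outcome, as a careful person would: the job done as asked, in the order asked, and still so for the second after the job is handed in, with the robot touching nothing.
It also fails if it takes over 99 s, if anything falls off the work surface, if the arm or the gripper's body presses on something with over 40 N, if the wrist force passes 120 N, or if a joint passes its speed limit or range.

## Robot

A 6-joint arm with a two-finger parallel gripper is mounted at the origin on the work surface. World frame = base frame: x ahead of the robot, y to its left, z up, the work surface at z = 0. Lengths are in m, angles in rad, forces in N, time in s.
With the tool pointing down it reaches from about 0.35 to 0.85 m from the base axis. Payload 8.1 kg.
Tool frame: the origin (TCP) lies midway between the tips of the shut fingers; the grasp point (between the pads) lies 19 mm behind it; z points along the fingers, y is the line along which they close (so a half turn about z gives the same grasp; the last joint's range is limited). The gripper opens to 85 mm and grips with 20 to 120 N. Pads are 22 mm wide; open, the fingers measure 114 mm over their backs; the gripper's body (76 mm by 85 mm) begins 54 mm behind the grasp point. The pads swing forward as they close: fully open they stand 13 mm farther back than shut.
Start: joints at [1.052, 0.13, 1.488, -0, 1.523, -0.085], TCP at [0.252, 0.544, 0.231] pointing down, gripper open.
Joint ranges: [-2.96, 2.96], [-0.89, 2.26], [0.02, 2.5], [-1.34, 4.48], [0, 2.73], [-2.66, 2.66]. Speed limits (rad/s): [2.39, 2.39, 2.79, 3.14, 3.14, 3.14].

## Interface

Orientations are given as a unit quaternion [x, y, z, w].
In Python, from bench import * gives the robot as it stands. Calls block until the motion is done:
- move_ptp(position, orientation): joint-space move of the TCP to a pose.
- move_straight(position, vel=0.15, ori=None): straight line of the TCP; ori=None keeps the orientation; vel is the mean speed in m/s.
- set_joints(angles): joint-space move.
- gripper_to(opening): opening from 0.0 (shut) to 1.0 (fully open); the grip force is fixed at half the most; returns when the fingers have stopped.
- hold(seconds).
- solve_ik(position, orientation): joint angles nearest the present ones, or None.
- observe(): the state.
- capture(name): name is "side" or "top" or "wrist"; returns a dict with "image" (480x640x3 uint8, red, green, blue), "intrinsics" (3x3 intrinsics, pixels), "camera_from_world" (4x4, takes a point from world to camera coordinates); the wrist camera has in their place "tool_from_camera" (4x4, takes a point from camera to tool coordinates, whose origin is the TCP and whose axes are the flange's). Camera axes: x right, y up, looking along -z (the intrinsics and any distortion apply to the point x, -y, -z); pixel columns grow to the right and rows downward; lengths in m; the calibration is good to about 2 mm. A picture is of the moment at which its call begins: read the wrist's pose just before it. There is no depth.
A pose or a line that the arm cannot do raises IKError and nothing moves.
- hand_in(): hands the job in; it is judged then, once.
Trained networks look in a picture, given as the dict that the camera call returned (one of the last four; its "shot" number tells which), for a name from the list of things; names that differ only in an ending like _2 or _b are one class to them, and where a whole thing is asked for, a point or a joint stands for the part that bears it (a point fixed in the world has none). Each returns a list of dicts, best first, with "score" (0 to 1); they miss things now and then, are a little off and sometimes report something else, mostly with a low value. They report only what shows in the picture. A call takes as long as a camera call. They do not tell look-alikes from the thing itself.
- silhouettes(name, picture): "pixels" (480x640 bool, what is visible of it) and "rect" ([left, top, right, bottom] in pixels, round what is visible of it).
The state is a dict: "time": time; "joint_positions": joint angles; "joint_velocities": joint speeds; "effort": joint torques, N m; "ee_pos": TCP position; "tcp_rot": TCP orientation; "force": force on the tool from outside, world axes, zero at the start; "wrist_torque": the same for the moment, N m; "finger_gap": opening from 0.0 (shut) to 1.0 (fully open); "grasp_force": force on a finger pad.
Only numpy, scipy, OpenCV 4.12 (cv2) and the standard library are available. Lean on these libraries where they do the work, as an engineer would, in place of code of your own. Each camera call takes 0.05 s, during which the arm holds its last target. There are 200 camera calls.

## Working session

There is one attempt and no reset: what is moved stays moved. The work goes in short steps, each a Python script; the robot and the scene stay as the last script left them, time stands still between calls to the robot, and variables do not carry over. Pictures are saved under pics/ and viewed, at most 14 in all, crops included, and the job is handed in when it is done.

```bash
mkdir -p pics; ls
python3 - <<'E'
from bench import *
import cv2,numpy as np
o=observe(); print(o)
for n in ["top","side"]:
    p=capture(n); cv2.imwrite(f"pics/{n}0.png",p["image"][...,::-1]); print(n,p["intrinsics"],p["camera_from_world"],[k for k in p])
    for t in ["bench_block","stand","doming_block","green_tablet","spool","orange_jar","blue_tablet","white_jar"]:
        print(t,[(round(d["score"],2),d["rect"]) for d in silhouettes(t,p)])
print(observe()["time"])
E
```

```text
pics
{'time': 0.0, 'joint_positions': array([ 1.05158059e+00,  1.31216370e-01,  1.48925333e+00, -5.66874752e-06,
        1.52299798e+00, -8.53751783e-02]), 'joint_velocities': array([-0.0001915 , -0.00012999,  0.0014346 ,  0.00053188,  0.00233065,
       -0.00041658]), 'effort': array([ 2.42564747e-04, -5.69376791e+01, -5.00563502e+01, -8.32860087e-05,
        1.47287466e-02, -3.82340517e-06]), 'ee_pos': array([0.25191346, 0.54395748, 0.23022571]), 'tcp_rot': array([ 2.15222872e-01,  9.76564507e-01, -8.95842558e-04, -2.76405847e-04]), 'force': array([ 0.27001087, -0.38463747, -0.1001734 ]), 'wrist_torque': array([0.00880438, 0.04593376, 0.01193153]), 'grasp_force': 0.0, 'finger_gap': 0.9958611864255036}
top [[478.13179058   0.         318.83466216]
 [  0.         478.13179058 236.7220025 ]
 [  0.           0.           1.        ]] [[ 3.03326734e-02 -9.99219596e-01  2.53007565e-02 -2.30948777e-04]
 [ 9.94281656e-01  3.27563924e-02  1.01641564e-01 -5.13617474e-01]
 [-1.02391004e-01  2.20730177e-02  9.94499303e-01 -9.68186763e-01]
 [ 0.00000000e+00  0.00000000e+00  0.00000000e+00  1.00
[... 777 characters left out ...]
106485  0.76514113 -0.0786167 ]
 [-0.08632137 -0.76031878  0.64378876 -1.0398793 ]
 [ 0.          0.          0.          1.        ]] ['image', 'intrinsics', 'camera_from_world', 'shot']
bench_block [(0.59, [341.0, 214.9, 375.1, 237.5])]
stand [(0.73, [349.5, 257.1, 402.1, 306.3])]
doming_block [(0.74, [256.0, 183.5, 272.2, 203.5])]
green_tablet [(0.82, [332.9, 402.8, 373.2, 430.4]), (0.36, [276.6, 217.3, 297.0, 244.9])]
spool [(0.72, [326.9, 154.5, 343.3, 177.3]), (0.69, [272.9, 150.4, 291.5, 171.0]), (0.68, [298.7, 162.4, 317.4, 183.8])]
orange_jar [(0.57, [286.9, 276.7, 306.0, 308.8])]
blue_tablet [(0.81, [252.1, 350.2, 289.8, 375.6])]
white_jar [(0.89, [273.6, 214.2, 297.2, 243.6])]
0.9
```

View pics/top0.png

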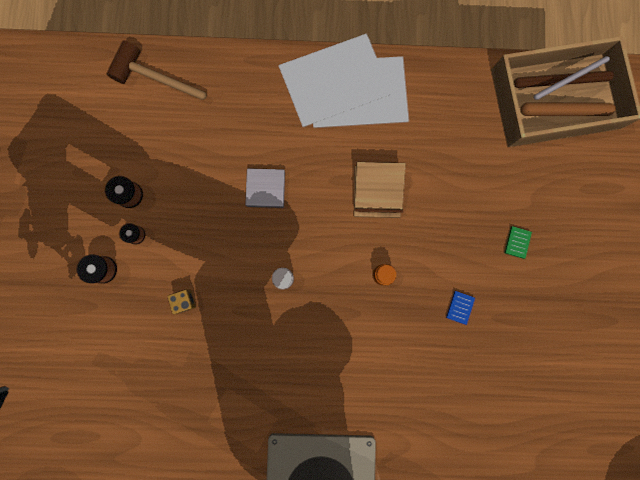

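View pics/side0.png

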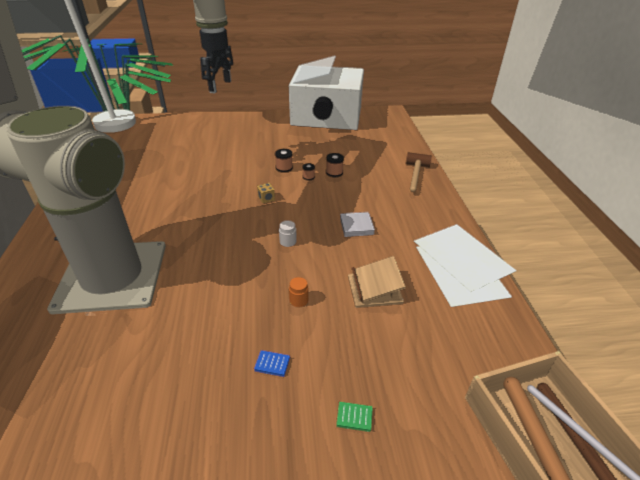

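The top view shows the block at (265,188), the stand at (380,188) and the cube at (180,302). The green tablet is at (518,242) and the blue one at (461,308). The orange jar is at (386,275) and the white jar at (283,278).

There are three spools in the top view, at (97,268), (123,190) and (131,234). The one at (131,234) is clearly the smallest.

I'll write a fitting helper that matches the projected hull to the masks, then look with the wrist camera.

```bash
cat > h.py <<'E'
from bench import *
import cv2, numpy as np
from scipy.optimize import minimize
from scipy.spatial.transform import Rotation as R
def box(a,b,h,z0=0): return np.array([[x,y,z] for x in(-a/2,a/2) for y in(-b/2,b/2) for z in(z0,z0+h)])
def cyl(*rz): return np.array([[r*np.cos(t),r*np.sin(t),z] for r,z in rz for t in np.linspace(0,2*np.pi,24)])
G=dict(bench_block=box(.08,.08,.02),doming_block=box(.04,.04,.04),green_tablet=box(.06,.044,.01),blue_tablet=box(.06,.044,.01),
 spool=cyl((.02,0),(.02,.04)),orange_jar=cyl((.022,0),(.022,.042),(.0195,.055)),white_jar=cyl((.022,0),(.022,.042),(.0195,.055)),
 stand=np.array([[x,y,z] for y in(-.05,.05) for x,z in((-.055,0),(.055,0),(-.0427,.0335),(-.05,.03),(.0493,.0585))]))
def cam(name):
    T=None
    if name=="wrist":
        o=observe(); T=np.eye(4); T[:3,:3]=R.from_quat(o["tcp_rot"]).as_matrix(); T[:3,3]=o["ee_pos"]
    p=capture(name)
    p["W"]=np.linalg.inv(T@p["tool_from_camera"]) if T is not None else p["camera_from_world"]
    return p
def proj(p,P):
    c=P@p["W"][:3,:3].T+p["W"][:3,3]; q=c*[1,-1,-1]; q=q@p["intrinsics"].T; return q[:,:2]/q[:,2:]
def ray(p,uv,z):
    d=np.linalg.inv(p["intrinsics"])@[*uv,1]*[1,-1,-1]; C=np.linalg.inv(p["W"]); d=C[:3,:3]@d; o=C[:3,3]; return o+d*(z-o[2])/d[2]
def fit(name,views,x0,z=0,yaw=True):
    """views: list of (pic,mask). returns (x,y,yaw), iou"""
    def cost(v):
        t=v[2] if yaw else x0[2]
        P=G[name]@R.from_euler('z',t).as_matrix().T+[v[0],v[1],z]; s=0
        for p,m in views:
            h=cv2.convexHull(proj(p,P).astype(np.float32))
            a=cv2.fillConvexPoly(np.zeros(m.shape,np.uint8),np.round(h*16).astype(np.int32),255,cv2.LINE_AA,4)/255.
            s+=1-np.minimum(a,m).sum()/np.maximum(a,m).sum()
        return s/len(views)
    best=None
    for t0 in ([x0[2]+k for k in(-.5,0,.5)] if yaw is True else [x0[2]]):
        S=np.array([[x0[0],x0[1],t0]]*4)+[[0,0,0],[.01,0,0],[0,.01,0],[0,0,.2]]
        r=minimize(cost,S[0],method="Nelder-Mead",options=dict(initial_simplex=S,xatol=1e-5,fatol=1e-5,maxiter=300))
        if best is None or r.fun<best.fun: best=r
    return best.x,1-best.fun
def down(yaw):  # tool z down, tool y axis (closing) along world direction yaw
    y=np.array([np.cos(yaw),np.sin(yaw),0]); z=np.array([0,0,-1.]); return R.from_matrix(np.c_[np.cross(y,z),y,z]).as_quat()
def save(p,n): cv2.imwrite(f"pics/{n}.png",p["image"][...,::-1])
E
python3 - <<'E'
from h import *
p=cam("top"); s=cam("side"); w=cam("wrist")
print(w.keys(),w["tool_from_camera"],w["intrinsics"])
c={"bench_block":(264,188),"stand":(380,188),"doming_block":(180,302),"green_tablet":(518,242),"spool":(131,234),"orange_jar":(386,275),"white_jar":(283,278),"blue_tablet":(461,308)}
for n,uv in c.items():
    x=ray(p,uv,.02); v=[]; uvs=proj(s,x[None])[0]
    for q,t in((p,uv),(s,uvs)):
        for d in silhouettes(n,q):
            r=d["rect"]
            if np.hypot((r[0]+r[2])/2-t[0],(r[1]+r[3])/2-t[1])<15: v.append((q,d["pixels"])); break
    print(n,x.round(3),len(v),*([fit(n,[k],(x[0],x[1],0)) for k in v]), fit(n,v,(x[0],x[1],0)))
for uv in ((97,268),(123,190)): print(ray(p,uv,.05))
print(observe()["time"])
E
```

```text
dict_keys(['image', 'intrinsics', 'tool_from_camera', 'shot', 'W']) [[-1.20759794e-05  9.54520228e-01  2.98146163e-01  7.67649960e-02]
 [ 9.99999763e-01 -1.93921865e-04  6.61347836e-04  1.27884046e-03]
 [ 6.89086947e-04  2.98146100e-01 -9.54519999e-01 -1.41865806e-01]
 [ 0.00000000e+00  0.00000000e+00  0.00000000e+00  1.00000000e+00]] [[396.32593373   0.         323.23723322]
 [  0.         396.32593373 244.68590099]
 [  0.           0.           1.        ]]
bench_block [0.613 0.135 0.02 ] 2 (array([ 0.61696418,  0.1342918 , -0.00918504]), np.float64(0.8645783061692948)) (array([ 0.61545939,  0.13382116, -0.09287953]), np.float64(0.8380473911151548)) (array([ 0.61626348,  0.13482722, -0.04977666]), np.float64(0.8484747102600863))
stand [ 0.622 -0.111  0.02 ] 2 (array([ 0.61856174, -0.10480454, -0.00514683]), np.float64(0.9529013531722061)) (array([ 0.61671641, -0.10660908, -0.05998934]), np.float64(0.8947763887521738)) (array([ 0.61793776, -0.10478093, -0.02253276]), np.float64(0.9195882395783492))
doming_block [0.37  0.296 0.02 ] 2 (array([0.37200298, 0.29330498, 0.30323358]), np.f
[... 936 characters left out ...]
[ 0.43902259, -0.12122145,  0.48652471]), np.float64(0.8490428665103689))
white_jar [0.426 0.087 0.02 ] 2 (array([ 0.42575478,  0.08788813, -0.40371099]), np.float64(0.8549814709897928)) (array([ 0.42415544,  0.08904814, -0.28747568]), np.float64(0.8474276138483865)) (array([0.42453113, 0.08876138, 0.54921886]), np.float64(0.8478179208393217))
blue_tablet [ 0.375 -0.284  0.02 ] 2 (array([ 0.37710166, -0.28713969, -0.27663424]), np.float64(0.8018119733436142)) (array([ 0.37354015, -0.28607044, -0.30614163]), np.float64(0.8745053931775923)) (array([ 0.37459349, -0.28674241, -0.27719001]), np.float64(0.8358441378982213))
[0.43372988 0.4566058  0.05      ]
[0.59306442 0.4166398  0.05      ]
1.85
```

```bash
cat >> h.py <<'E'
def look(n,x,y,yaw,h,tag,f=True):
    move_ptp([x,y,h],down(yaw)); p=cam("wrist"); save(p,tag); out=[]
    for k in ([n] if isinstance(n,str) else n):
        g=guess[k]; t=proj(p,np.array([[g[0],g[1],.02]]))[0]; best=None
        for d in silhouettes(k,p):
            r=d["rect"]; e=np.hypot((r[0]+r[2])/2-t[0],(r[1]+r[3])/2-t[1])
            if e<60 and (best is None or d["score"]>best["score"]): best=d
        if best is None: print(k,"none"); continue
        v=(p,best["pixels"]); out.append(v); x_,i=fit(k,[v],g)
        print(k,tag,"yaw%.2f"%yaw,"score%.2f"%best["score"],best["rect"],x_.round(4),"iou%.3f"%i)
    print("t",observe()["time"]); return out
guess=dict(bench_block=(.616,.135,-.03),stand=(.618,-.105,-.01),doming_block=(.372,.294,.28),green_tablet=(.517,-.41,-.26),spool=(.509,.404,0),orange_jar=(.44,-.121,0))
E
python3 - <<'E'
from h import *
import pickle
look("spool",.509,.404,1.0,.17,"w_spool")
look("bench_block",.616,.135,np.pi/2,.19,"w_bb1")
look("stand",.618,-.105,np.pi/2,.22,"w_st1")
look("stand",.618,-.105,-np.pi/2,.22,"w_st2")
look("bench_block",.616,.135,-np.pi/2,.19,"w_bb2")
look("doming_block",.372,.294,.28,.17,"w_cube")
E
```

```text
spool w_spool yaw1.00 score0.94 [294.0, 193.5, 349.4, 256.6] [0.5064 0.407  0.5928] iou0.934
t 3.1
bench_block w_bb1 yaw1.57 score0.60 [269.6, 166.6, 372.6, 265.5] [ 0.6149  0.1368 -0.0017] iou0.953
t 4.3167
stand w_st1 yaw1.57 score0.74 [259.2, 145.2, 380.4, 281.6] [ 0.6162 -0.1033  0.0089] iou0.972
t 5.375
stand w_st2 yaw-1.57 score0.73 [255.7, 148.1, 389.7, 271.2] [ 0.6161 -0.104   0.019 ] iou0.953
t 8.125
bench_block w_bb2 yaw-1.57 score0.83 [273.3, 168.5, 373.4, 269.0] [0.6147 0.1363 0.0067] iou0.963
t 9.1833
doming_block w_cube yaw0.28 score0.76 [294.9, 186.6, 348.8, 257.4] [0.3709 0.2972 0.3391] iou0.934
t 10.5667
```

Run:
```python
import cv2,numpy as np
f=lambda n:cv2.imread(f"pics/{n}.png")
a=[cv2.resize(f(n)[90:330,170:490],(400,300)) for n in("w_spool","w_cube","w_bb1","w_st1")]
cv2.imwrite("pics/mos.png",np.vstack([np.hstack(a[:2]),np.hstack(a[2:])]))
```

```text
(no output)
```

View pics/mos.png

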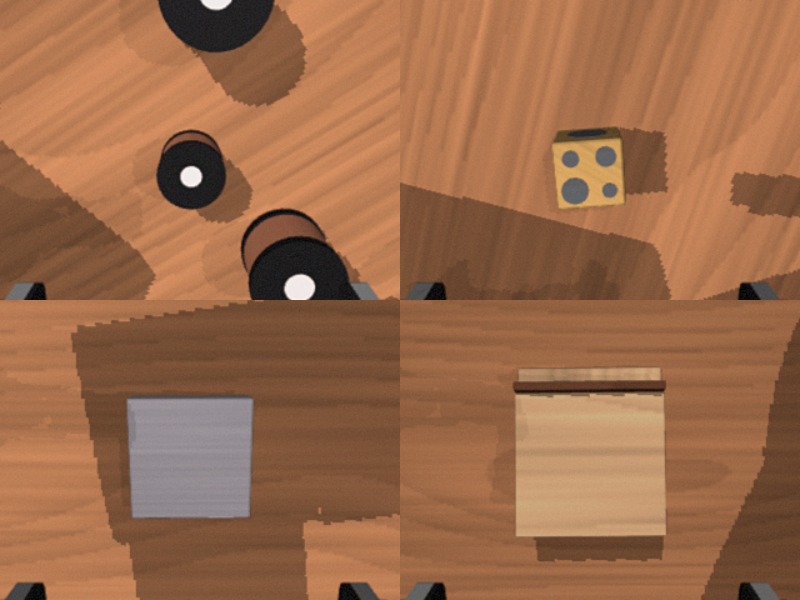

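The mosaic shows the small spool with a 40 mm hull fit, clear of two clearly larger ones at the top and lower right of its crop. The cube, block and stand are all clear, with the ledge on the robot side. Next I pick the cube.

```bash
cat >> h.py <<'E'
BB=np.array([.6148,.1365]); BY=.005; ST=np.array([.6162,-.1037]); SY=.008
def touch(dirn,n,step=.0005,F=4,ori=None):
    """step along dirn until reaction grows by F newton"""
    hold(.2); f0=observe()["force"]; d=np.array(dirn); p=observe()["ee_pos"]
    for i in range(1,n+1):
        move_straight(p+d*step*i,vel=.02); r=-(observe()["force"]-f0)@d
        if r>F: break
    print("touch",i,round(r,1),observe()["ee_pos"].round(4)); return i
def pick(x,y,yaw,z,up=.12,g=1.0):
    gripper_to(g); move_ptp([x,y,up],down(yaw)); move_straight([x,y,z],vel=.15)
    gripper_to(0); o=observe(); print("grip",o["finger_gap"],o["grasp_force"],o["ee_pos"].round(4),o["time"])
    move_straight([x,y,up],vel=.2)
def place(x,y,yaw,z,up=.14,g=1.0,n=10):
    move_ptp([x,y,up],down(yaw)); move_straight([x,y,z+.002],vel=.15); touch([0,0,-1],n)
    gripper_to(g); move_straight([x,y,up],vel=.2); print("t",observe()["time"])
E
python3 - <<'E'
from h import *
pick(.371,.2972,.339,.006)
place(*BB,BY,.026)
guess["doming_block"]=(*BB,BY)
p=cam("wrist"); save(p,"c1")
for yaw in (BY,BY+np.pi/2):
    move_ptp([*BB,.2],down(yaw)); q=cam("wrist"); save(q,"c%d"%(yaw>1))
    for k,z in(("doming_block",.02),("bench_block",0)):
        d=silhouettes(k,q)[0]; print(k,d["score"],d["rect"],fit(k,[(q,d["pixels"])],(*BB,BY),z=z))
print(observe()["time"])
E
```

```text
grip 0.45805384847507735 61.96102023124695 [0.3714 0.2976 0.0067] 12.5
touch 5 10.4 [0.6153 0.1367 0.0267]
t 17.9333
doming_block 0.6 [297.6, 195.4, 352.9, 253.8] (array([ 0.61530413,  0.13640858, -0.02016671]), np.float64(0.922715952434373))
bench_block 0.66 [270.9, 166.2, 375.9, 263.4] (array([ 0.61442802,  0.1369307 , -0.00365735]), np.float64(0.6083543710991688))
doming_block 0.72 [298.3, 193.0, 350.1, 255.5] (array([ 0.61552255,  0.13624918, -0.01914387]), np.float64(0.9124521100557459))
bench_block 0.7 [270.7, 167.9, 373.5, 263.6] (array([0.61457305, 0.13664097, 0.00544268]), np.float64(0.622095106286711))
20.0333
```

The cube is centred to within 1 mm. Next is the green tablet.

```bash
python3 - <<'E'
from h import *
look("green_tablet",.517,-.41,-.26+np.pi/2,.15,"w_gt")
look("orange_jar",.44,-.121,0,.17,"w_oj")
p=None
E
python3 - <<'E'
import sys; sys.path.insert(0,'.')
import cv2,numpy as np
f=lambda n:cv2.imread(f"pics/{n}.png")
a=[cv2.resize(f(n)[90:330,170:490],(400,300)) for n in("w_gt","w_oj","c0","c1")]
cv2.imwrite("pics/mos2.png",np.vstack([np.hstack(a[:2]),np.hstack(a[2:])]))
E
```

```text
green_tablet w_gt yaw1.31 score0.93 [292.5, 181.2, 355.2, 262.6] [ 0.516  -0.4074 -0.2592] iou0.939
t 22.1417
orange_jar w_oj yaw0.00 score0.64 [288.4, 192.8, 351.2, 263.5] [ 0.4381 -0.1174 -0.62  ] iou0.941
t 23.725
```

View pics/mos2.png

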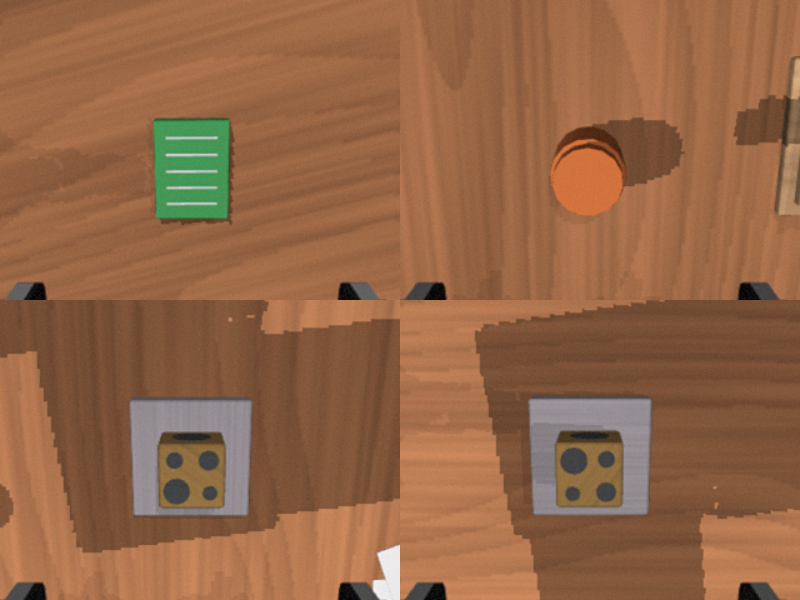

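```bash
cat > tab.py <<'E'
from h import *
Rs=R.from_euler('z',SY).as_matrix()
X,Y,Z=[Rs@np.array(v) for v in((np.cos(.34907),0,np.sin(.34907)),(0,1,0),(-np.sin(.34907),0,np.cos(.34907)))]
O=np.array([*ST,.026])+Rs@[-.04,0,0]
q=R.from_matrix(np.c_[np.cross(Y,-Z),Y,-Z]).as_quat()
E
python3 - <<'E'
from tab import *
pick(.516,-.4074,-.2592+np.pi/2,.002,up=.12)
print(observe()["finger_gap"])
move_ptp(O+X*.035+Z*.07,q); p=cam("wrist"); save(p,"held")
move_straight(O+X*.035+Z*.006,vel=.12)
touch(-Z,16,F=3); o=observe(); print("rest coords",[(o["ee_pos"]-O)@a for a in(X,Y,Z)],o["time"])
move_straight(o["ee_pos"]+Z*.0006,vel=.02)
touch(-X,24,F=4); o=observe(); print("rest coords",[(o["ee_pos"]-O)@a for a in(X,Y,Z)],o["time"])
E
```

```text
grip 0.488892483530334 61.25039219856262 [ 0.5168 -0.4081  0.0034] 26.8417
0.48878723136091545
touch 7 6.6 [ 0.6087 -0.1041  0.0415]
rest coords [np.float64(0.035871761819489985), np.float64(-0.00032831258996836483), np.float64(0.003440314539966089)] 31.45
touch 14 5.2 [ 0.6027 -0.1042  0.0402]
rest coords [np.float64(0.029769221685648085), np.float64(-0.0003849503834650068), np.float64(0.0043187045514381135)] 35.4
```

Run:
```python
from tab import *
p=observe()["ee_pos"]; move_straight(p-Z*.0012,vel=.03); gripper_to(.8); move_straight(p+Z*.09,vel=.2)
w=cam("wrist"); save(w,"tabdone")
M=np.c_[X,Y,Z]
d=silhouettes("green_tablet",w)[0]; m=d["pixels"]
# top-face corners predicted vs. seen
P=(np.array([[a,b,.01] for a in(0,.06) for b in(-.022,.022)])@M.T)+O
print(proj(w,P).round(1), d["rect"],d["score"]); print(cv2.boxPoints(cv2.minAreaRect(cv2.findNonZero(m.astype(np.uint8)))))
print(observe()["time"])
im=w["image"][...,::-1].copy()
cv2.imwrite("pics/td.png",cv2.resize(im[90:390,120:520],(800,600)))
```

```text
[[283.7 206. ]
 [359.7 206. ]
 [286.6 300.6]
 [357.1 300.6]] [579.6, 182.9, 640.0, 290.6] 0.61
[[583. 183.]
 [639. 183.]
 [639. 289.]
 [583. 289.]]
36.7333
```

View pics/td.png

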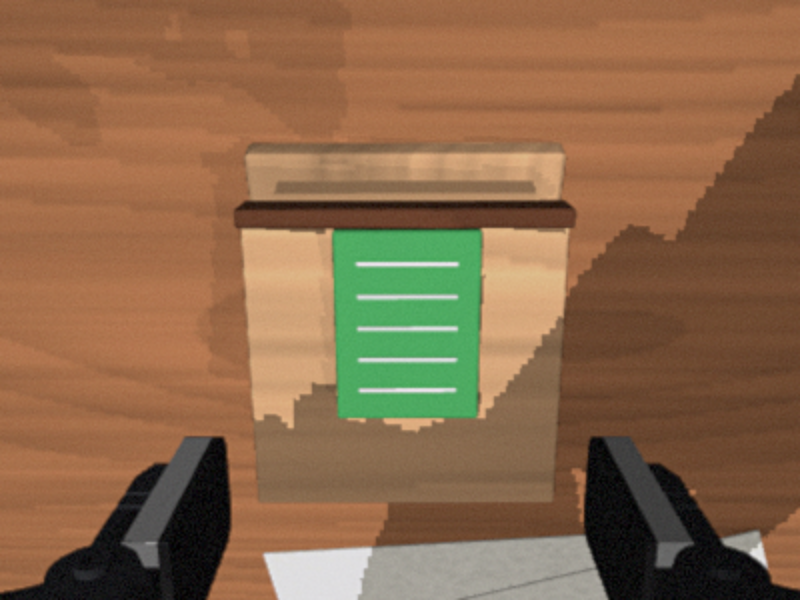

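The tablet is seated on the ledge, its centre at column 407 against the stand's 406, lined side up. Next are the spool and then the jar.

Run:
```python
from h import *
M=(BB+ST)/2
move_ptp([*M,.2],down(1.4))
pick(.5064,.407,1.326,.004,up=.13,g=.8)
w=cam("wrist"); save(w,"sp_held")
place(*M,np.pi/2+BY,.005,up=.14,g=.8)
guess["spool"]=(*M,0); print(M)
look("spool",*M,np.pi/2,.17,"w_sp1")
```

```text
grip 0.4360352616465676 59.30441062841055 [0.5073 0.4076 0.0057] 40.5167
touch 4 5.4 [0.616  0.0164 0.0058]
t 46.3167
[0.6155 0.0164]
spool w_sp1 yaw1.57 score0.69 [294.3, 193.4, 351.7, 260.2] [0.6155 0.0179 0.0319] iou0.971
t 46.6667
```

Run:
```python
from h import *
T=BB+.092*np.array([-np.sin(BY),np.cos(BY)])
pick(.4381,-.1174,0,.007,up=.18)
place(*T,BY,.008,up=.18)
guess["orange_jar"]=(*T,0); print(T)
look(["orange_jar"],*T,0,.18,"w_oj2")
look(["orange_jar"],*T,np.pi/2,.18,"w_oj3")
M=(BB+ST)/2; guess["spool"]=(*M,0)
look("spool",*M,0,.18,"w_sp2"); look("spool",*M,-np.pi/2,.18,"w_sp3")
p=cam("top"); save(p,"top1"); cv2.imwrite("pics/top1c.png",cv2.resize(p["image"][130:330,160:540,::-1],(760,400)))
```

```text
grip 0.5009121062507996 60.77020883560181 [ 0.4388 -0.1177  0.0078] 49.9
touch 8 7.1 [0.6152 0.2288 0.0079]
t 57.3583
[0.61434    0.22849885]
orange_jar w_oj2 yaw0.00 score0.78 [295.8, 192.5, 354.0, 264.5] [0.6152 0.2289 0.558 ] iou0.922
t 57.7083
orange_jar w_oj3 yaw1.57 score0.87 [291.9, 192.2, 349.6, 259.4] [ 0.6144  0.2281 -0.3945] iou0.938
t 59.2083
spool w_sp2 yaw0.00 score0.94 [296.9, 191.2, 349.0, 255.0] [0.6162 0.0183 0.0142] iou0.944
t 60.4417
spool w_sp3 yaw-1.57 score0.87 [295.6, 192.0, 350.6, 256.4] [ 0.6163  0.0174 -0.3405] iou0.956
t 61.9417
```

View pics/w_oj3.png

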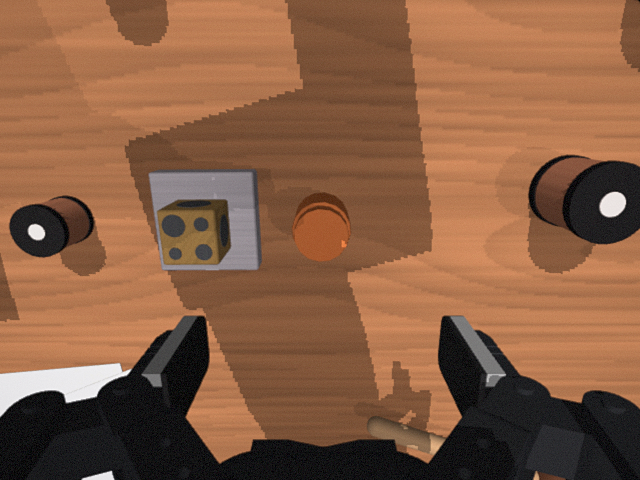

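View pics/top1c.png

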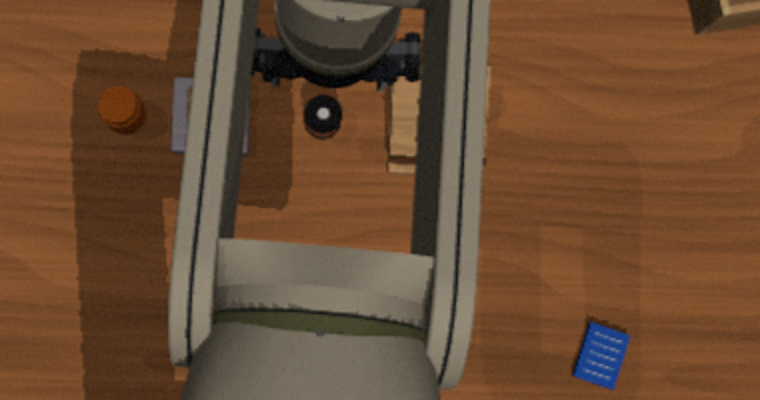

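The jar stands upright level with the block, with a measured gap of about 30 mm. The spool stands upright within 1.5 mm of midway, and the blue tablet is untouched. The arm is clear of everything.

Run:
```python
from bench import *
p=observe()["ee_pos"]; move_straight([p[0],p[1],.25]); hold(.3); print(observe()["time"]); print(hand_in())
```

```text
62.9083
the job is handed in; nothing more can be done
None
```

I handed the job in at about 63 s: the cube, green tablet, spool and orange jar are placed in that order, the spool measuring about 1.5 mm off midway and the cube and jar within 1 mm of target, and I never moved the blue tablet or white jar.

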